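Sort salvaged castors by feel

TASK

Sort the two castors still in the upturned plant trolley. Spin each wheel at least a quarter turn with light fingertip strokes over its tread, never pressing on a wheel harder than 20 N nor pinching it, and feel whether it runs free or binds. Then pull each castor out by its steel fork and stand it upright, stem fully home, in a free hole of the right batten: free-running castors in the blue one for stock, binding ones in the red one for repair (both may go the same way). Do not disturb the rest of the bench.

Things in the scene. Friction and masses are not known exactly. Their poses are not given: they have to be found in the camera images.
- trolley: Upturned round plant trolley, fixed to the bench: a plywood disc 290 mm across, 18 mm thick, face down, with three beech blocks 60 x 60 x 40 mm on it, drilled as castor sockets; two of them hold a castor, the third is empty. Origin: disc centre on the bench; z up; sockets at (45, 78), (-90, 0) and (45, -78) mm in its x, y; block tops 58 mm above the bench.
- hub_a (a point): A swivel castor standing wheel-up in a trolley socket; this point is the centre of its grey wheel, on the axle. x: the way it rolls, pointing away from the stem; y: along the axle; z: up. Steel fork legs either side of the wheel, flat, 36 mm over their outer faces and 26 mm long (in x) at the top, end 11 mm above this point; the crown that joins them lies 47 mm below it. Castor about 0.4 kg.
- hub_b (a point): Wheel centre of the other such castor in the trolley; see hub_a.
- foot_a (a point): Lower end of the stem (11 mm thick) of the castor of hub_a, 20 mm behind (-x) and 97 mm below its wheel centre, 35 mm below the collar (50 mm across) that sits on the socket block. The stem has some play: the wheel's top rocks by 2 to 4 mm, least when stroked towards the stem (-x), and the castor swivels easily about the stem when pushed sideways.
- foot_b (a point): Lower end of the stem of the castor of hub_b; see foot_a.
- spin_a (a joint): Angle of the wheel at hub_a in its fork (rad, not wrapped, near 0 at the start); grows as the top of the tread moves along the hub's +x. Which wheels bind differs each time (none, one or both) and cannot be seen. A free one turns at a touch and coasts on after a flick (tread drag below 0.1 N); a binding one stops dead and drags with 3 to 7 N at the tread: a firm stroke, pressed with 5 to 10 N, turns it.
- spin_b (a joint): Angle of the wheel at hub_b; see spin_a.
- wheel_a: The wheel at hub_a (origin: its centre; turns with it). 22 mm wide, 75 mm across when new, but worn by up to 2 mm of radius: its top is about 35 to 38 mm above hub_a. Stroke it over the top, along the hub's x. Come down on it slowly (about 15 mm/s): it is hard.
- wheel_b: The wheel at hub_b; see wheel_a.
- stock: Blue batten, 310 x 70 x 45 mm, fixed on the bench on one side of the trolley: free-running castors, for stock. Origin: centre of its underside; x along its length, z up. Three chamfered holes, 13 mm wide and 40 mm deep, in a row 105 mm apart. A castor's collar rests on the batten's top when its stem is fully home.
- repair: Red batten, like the blue one, fixed on the other side of the trolley: binding castors, for repair. Which side each batten is on changes.
- stock_hole0 (a point): Centre of the mouth of the free hole at the -x end of the blue batten, 45 mm above the bench.
- stock_hole1 (a point): Centre of the mouth of the free middle hole of the blue batten.
- repair_hole0 (a point): Centre of the mouth of the free hole at the -x end of the red batten, 45 mm above the bench.
- repair_hole1 (a point): Centre of the mouth of the free middle hole of the red batten.
- castor_c: Another castor like these, put in the +x end hole of the blue batten earlier; leave it. Origin: on its stem's axis at the seating face; x towards its wheel.
- castor_d: Another castor like these, put in the +x end hole of the red batten earlier; leave it. Origin as castor_c.
- oiler: Blue plastic oil bottle, 48 mm across, 130 mm tall; origin under its centre. Leave it.
- grease_jar: Amber jar, 64 mm across, 70 mm tall; origin under its centre. Leave it.
- wrench: Steel wrench lying on the bench. Leave it.
- driver: Screwdriver lying on the bench. Leave it.
- mug: Blue mug, 80 mm across, 85 mm tall. Leave it.
- candlestick: Brass candlestick, 84 mm across the foot, 140 mm tall. Leave it.
Not all that is in view belongs to the job. What is shaped like the part that bears hub_b but orange, turquoise or yellow is not meant.

How it is judged:
By the outcome, as a careful person would: the job done as asked, in the order asked, and still so for the second after the job is handed in, with the robot touching nothing.
It also fails if it takes over 69 s, if anything falls off the work surface, if the arm or the gripper's body presses on something with over 40 N, if the wrist force passes 120 N, or if a joint passes its speed limit or range.

ROBOT

A 6-joint arm with a two-finger parallel gripper is mounted at the origin on the work surface. World frame = base frame: x ahead of the robot, y to its left, z up, the work surface at z = 0. Lengths are in mm, angles in rad, forces in N, time in s.
With the tool pointing down it reaches from about 325 to 775 mm from the base axis. Payload 9.3 kg.
Tool frame: the origin (TCP) lies midway between the tips of the shut fingers; the grasp point (between the pads) lies 19 mm behind it (manip.hold_point_z is the distance from the TCP to the grasp point, in mm); z points along the fingers, x is the direction in which the jaws open and shut, and the axes are right-handed (so a half turn about z gives the same grasp; the last joint's range is limited). The gripper opens to 85 mm and grips with 20 to 120 N. Pads are 22 mm wide; open, the fingers measure 114 mm over their backs; the gripper's body (76 mm by 85 mm) begins 54 mm behind the grasp point. The pads swing forward as they close: fully open they stand 13 mm farther back than shut.
Start: joints at [-1.326, 0.259, 0.021, 1.334, 0, 1.418], TCP at [213.058, -507.053, 196.479] pointing down, gripper open.
Joint ranges: [-3.04, 3.04], [-0.91, 1.82], [-1.04, 1.36], [-1.92, 1.95], [-1.52, 1.45], [-3.14, 3.14]. Speed limits (rad/s): [2.22, 2.22, 2.79, 3.14, 3.14, 3.14].

INTERFACE

Orientations are given as [roll, pitch, yaw] about the fixed x, y, z axes, in that order (R = Rz(yaw) Ry(pitch) Rx(roll)).
In Python, from cell import manip gives the robot as it stands. The module is installed in compiled form; this text tells all that it offers.
- The arm moves only by the tool send_rows, never from a script. Its argument "targets" is a list of rows, each a list of 7 numbers: the turn, a rotation vector about the tool's x, y, z in degrees, then the shift along the tool's x, y, z in mm, then the finger opening in mm, from 0 to 85.4. A call has 1 to 12 rows; each row is the pose to reach, as a shift and turn from the pose measured when the call began, along the tool's axes at that moment; what a row does not reach only later rows make up. A row lasts 1/8 s, in which the tool goes at most 62.5 mm and 10.7 degrees, less where a joint would pass 70% of its speed; a pose out of reach is approached as far as the arm can. A call with a gripper value outside its range is refused whole. The fingers move at their own pace and stop on an object; the grip force is fixed at half the most. Time passes only in rows, so rows that repeat a pose let the fingers close. It gives the time, the measured TCP pose, the force and the opening at its end, in the units of the state.
- manip.read_state(): the state, without advancing time (a new reading comes with each control period).
- manip.get_image(name): name is "side" or "top"; returns a dict with "color" (420x560x3 uint8, red, green, blue), "fov_y" (degrees; the focal length in pixels is half the picture's height over the tangent of half this angle, whatever the lens; pixels are square), "cx", "cy" (the principal point, pixels), "k1" (the pictures are not rectified: a ray, as slopes to the right and down, at radius r is drawn at 1 + k1 r^2 times it, then the intrinsics apply), "position" and "orientation" of the camera in the world. Camera axes: x right, y up, looking along -z (the intrinsics and any distortion apply to the point x, -y, -z); pixel columns grow to the right and rows downward; lengths in mm; the calibration is good to about 2 mm. A picture is of the moment at which its call begins. There is no depth.
- manip.hand_in(): hands the job in, once; it reports no verdict.
Trained networks look in a picture, given as the dict that the camera call returned (one of the last four; its "shot" number tells which), for a name from the list of things; names that differ only in an ending like _2 or _b are one class to them, and where a whole thing is asked for, a point or a joint stands for the part that bears it (a point fixed in the world has none). Each returns a list of dicts, best first, with "p" (0 to 1); they miss things now and then, are a little off and sometimes report something else, mostly with a low value. They report only what shows in the picture. A call takes as long as a camera call. They do not tell look-alikes from the thing itself.
- manip.trace(name, picture): "region" (420x560 bool, what is visible of it).
- manip.landmark_of(name, picture): "point" ([x, y, z] in mm, in world coordinates, good to about 4 mm: a listed point, or the origin of a listed thing).
The state is a dict: "clock": time; "joint_pos": joint angles; "joint_vel": joint speeds; "joint_torque": joint torques, N m; "tool_pos": TCP position; "orientation": TCP orientation; "contact_force": force on the tool from outside, world axes, zero at the start; "ft_torque": the same for the moment, N m; "gripper_width": finger opening in mm.
Only numpy, scipy, OpenCV 4.12 (cv2) and the standard library are available. Lean on these libraries where they do the work, as an engineer would, in place of code of your own. Each camera call takes 0.05 s, during which the arm holds its last target. There are 200 camera calls.

## Working session

There is one attempt and no reset: what is moved stays moved. The work goes in short steps, Python scripts to look and compute and a tool call to move; the robot and the scene stay as the last step left them, time stands still between calls to the robot, and variables do not carry over. Pictures are saved under pics/ and viewed, about 8 in all and at most 12, crops included, and the job is handed in when it is done.

Besides the shell and the picture viewer there is one more tool, called after "Call:" by a JSON object that holds its "name" and its "arguments". send_rows: Moves the arm, as the interface text tells. Its arguments: {"type":"object","properties":{"targets":{"type":"array"}},"required":["targets"]}

```bash
mkdir -p pics; python3 - <<'E'
from cell import manip
import cv2,numpy as np
s=manip.read_state();print({k:np.round(v,3).tolist() for k,v in s.items()})
for n in("top","side"):
    p=manip.get_image(n);print(n,[(k,np.round(p[k],4).tolist()) for k in p if k!='color'])
    cv2.imwrite(f'pics/{n}0.png',p['color'][:,:,::-1])
    for m in("trolley","hub_a","foot_a","stock","repair","stock_hole0","stock_hole1","repair_hole0","repair_hole1","castor_c","castor_d"):
        print(m,[(round(d['p'],2),np.round(d['point']).tolist()) for d in manip.landmark_of(m,p)])
E
```

```text
{'clock': 0.0, 'joint_pos': [-1.326, 0.259, 0.021, 1.334, 0.0, 1.418], 'joint_vel': [-0.0, -0.0, -0.0, 0.001, -0.0, 0.0], 'joint_torque': [-0.0, -55.564, 34.453, 0.014, -0.0, 0.0], 'tool_pos': [212.975, -506.741, 195.871], 'orientation': [-3.141, 0.001, -1.173], 'contact_force': [-0.205, -0.399, -0.35], 'ft_torque': [-0.011, -0.013, -0.026], 'gripper_width': 85.151}
top [('fov_y', 45.5262), ('cx', 289.9402), ('cy', 211.4368), ('k1', -0.1187), ('position', [361.5919, 32.3418, 1623.4506]), ('orientation', [0.1181, 0.0075, -1.5778]), ('shot', 1)]
trolley [(0.59, [767.0, 277.0, -1.0])]
hub_a [(0.97, [293.0, -218.0, 21.0]), (0.97, [259.0, 251.0, 18.0]), (0.92, [644.0, 74.0, 120.0]), (0.89, [192.0, -348.0, 22.0]), (0.61, [495.0, 28.0, 120.0])]
foot_a [(0.59, [353.0, 226.0, 28.0]), (0.58, [277.0, -126.0, 26.0])]
stock [(0.81, [533.0, -296.0, 2.0])]
repair [(0.86, [558.0, 295.0, -1.0])]
stock_hole0 [(0.82, [425.0, -303.0, 46.0]), (0.57, [532.0, -297.0, 44.0])]
stock_hole1 [(0.82, [425.0, -303.0, 46.0]), (0.57, [532.0, -297.0, 44.0])]
repair_hole0 [(0.84, [557.0, 296.0, 47.0]), (0.56, [453.0,
[... 842 characters left out ...]
 28.0]), (0.43, [645.0, 486.0, -3.0]), (0.22, [766.0, 272.0, -2.0])]
stock [(0.55, [532.0, -297.0, -1.0])]
repair [(0.94, [556.0, 296.0, -1.0])]
stock_hole0 [(0.75, [426.0, -306.0, 46.0]), (0.6, [532.0, -296.0, 42.0]), (0.51, [626.0, 83.0, 23.0])]
stock_hole1 [(0.75, [426.0, -306.0, 46.0]), (0.6, [532.0, -296.0, 42.0]), (0.51, [626.0, 83.0, 23.0])]
repair_hole0 [(0.94, [450.0, 284.0, 48.0]), (0.71, [554.0, 298.0, 43.0])]
repair_hole1 [(0.94, [450.0, 284.0, 48.0]), (0.71, [554.0, 298.0, 43.0])]
castor_c [(0.87, [663.0, 310.0, 45.0]), (0.73, [638.0, -284.0, 43.0]), (0.18, [450.0, 284.0, 45.0])]
castor_d [(0.87, [663.0, 310.0, 45.0]), (0.73, [638.0, -284.0, 43.0]), (0.18, [450.0, 284.0, 45.0])]
```

View pics/top0.png

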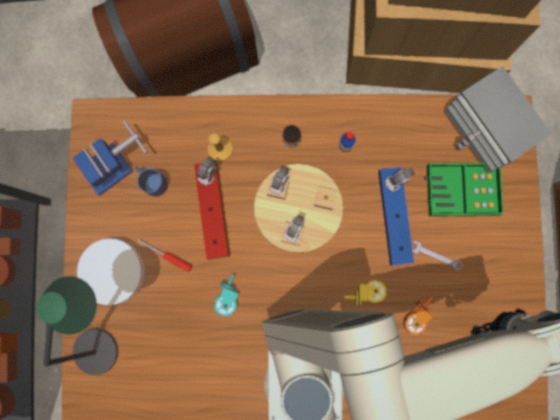

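View pics/side0.png

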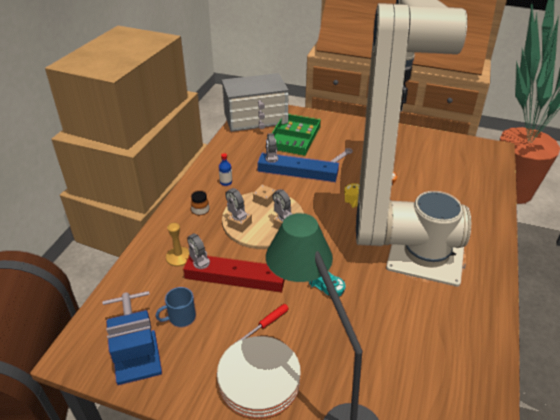

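Top view: red batten on the left at (210,212), blue on the right at (397,215). The trolley is at (299,207), with steel castors at (280,181) and (295,228) and an empty block at (325,197). The look-alikes are yellow (370,292), turquoise (228,297) and orange (418,318); none of them sits in the trolley. The side view agrees: castors at (236,205) and (282,205) in the trolley. I'll refine these with more shots and an enlarged crop.

```bash
cat > h.py <<'E'
from cell import manip
import cv2,numpy as np
from scipy.spatial.transform import Rotation as Ro
def proj(p,X):
    X=np.atleast_2d(X).astype(float)
    c=Ro.from_euler('xyz',p['orientation']).inv().apply(X-p['position'])
    u=np.c_[c[:,0],-c[:,1]]/-c[:,2:]
    u=u*(1+p['k1']*(u**2).sum(1,keepdims=True))
    f=210/np.tan(np.radians(p['fov_y']/2))
    return u*f+[p['cx'],p['cy']]
def crop(p,c,r,k,name,pts=()):
    x,y=c;im=p['color'][y-r[1]:y+r[1],x-r[0]:x+r[0],::-1]
    im=cv2.resize(im,None,fx=k,fy=k,interpolation=cv2.INTER_CUBIC)
    for q in pts:
        q=((np.array(q)+.5-[x-r[0],y-r[1]])*k).round().astype(int);cv2.circle(im,tuple(map(int,q)),2,(0,255,0),-1)
    cv2.imwrite('pics/'+name,im);return im
E
python3 - <<'E'
from h import *
acc=[]
for k in range(3):
  for n in("top","side"):
    p=manip.get_image(n)
    for m in("hub_a","foot_a","repair_hole0","stock_hole0","trolley"):
        for d in manip.landmark_of(m,p):
            q=d['point']
            if q[0]>400 and abs(q[1])<320: acc.append((m,n,*np.round(q,1),round(d['p'],2)))
    if k==0:
        a=crop(p,(299,207) if n=="top" else (262,212),(50,50),6 if 0 else 8 if 0 else 4,'x.png')
        if n=="top": A=a
        else: cv2.imwrite('pics/c1.png',np.hstack([A,a]))
        for m in("hub_a","trolley","repair","stock"):
            for i,d in enumerate(manip.trace(m,p)):
                r=d['region'];ys,xs=np.nonzero(r);print(n,m,round(d['p'],2),r.sum(),xs.mean().round(1),ys.mean().round(1),cv2.minAreaRect(np.c_[xs,ys].astype(np.int32)))
                np.save(f'/tmp/{n}_{m}_{i}.npy',r)
acc.sort()
for a in acc: print(*a)
print(manip.read_state()['clock'])
E
```

```text
top hub_a 0.96 586 226.0 298.6 ((227.50265502929688, 295.7788391113281), (21.384328842163086, 40.12797927856445), 21.250507354736328)
top hub_a 0.86 577 370.6 292.0 ((368.9127197265625, 291.75439453125), (21.273426055908203, 36.304649353027344), 87.1375961303711)
top hub_a 0.69 655 417.4 317.7 ((420.4024658203125, 315.1219482421875), (23.2698917388916, 41.54222106933594), 38.65980529785156)
top hub_a 0.68 288 293.8 228.7 ((293.3500061035156, 227.4500274658203), (14.230249404907227, 25.93067741394043), 18.434947967529297)
top hub_a 0.58 376 278.6 180.5 ((279.3707275390625, 179.80172729492188), (15.756773948669434, 29.281339645385742), 23.198591232299805)
top hub_a 0.2 156 294.3 226.5 ((294.3000183105469, 225.9000244140625), (7.602630138397217, 22.807889938354492), 26.56505012512207)
top trolley 0.72 5496 299.3 208.4 ((297.79998779296875, 208.10000610351562), (86.75942993164062, 88.99549865722656), 63.43495178222656)
top repair 0.75 1806 212.6 217.6 ((211.55368041992188, 209.38916015625), (95.88531494140625, 23.877389907836914), 82.14668273925781)
top repair 0.69 263 346.6 141.8 ((346.
[... 2798 characters left out ...]
.6 20.4 0.55
stock_hole0 side 643.8 67.9 121.0 0.56
stock_hole0 top 426.3 -303.3 45.5 0.9
stock_hole0 top 427.5 -305.4 46.4 0.9
stock_hole0 top 429.3 -301.9 48.1 0.63
stock_hole0 top 532.1 -297.8 42.6 0.63
stock_hole0 top 532.3 -298.7 41.9 0.71
stock_hole0 top 534.2 -295.9 44.0 0.89
stock_hole0 top 556.7 297.7 -1.7 0.56
stock_hole0 top 764.5 276.5 -1.2 0.18
trolley side 450.2 282.3 45.8 0.24
trolley side 494.1 25.9 120.2 0.41
trolley side 563.3 15.3 -0.2 0.97
trolley side 564.8 14.2 0.1 0.75
trolley side 564.8 15.2 3.1 0.72
trolley top 564.8 17.5 -1.0 0.87
trolley top 566.5 17.0 0.3 0.59
trolley top 569.9 15.5 -0.9 0.59
trolley top 636.5 -286.7 44.3 0.73
trolley top 643.0 69.2 117.8 0.41
3.4
```

View pics/c1.png

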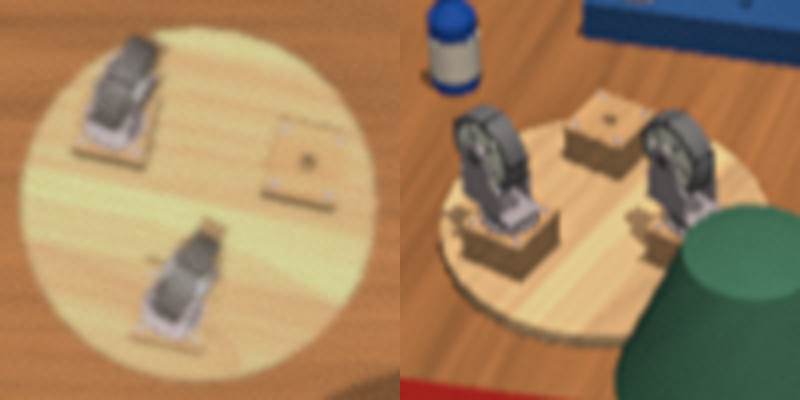

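The crop shows both grey steel castors in beech blocks, wheels leaning to the upper right in the top view (about -30° world). The empty block is at about (326,197). Next I'll overlay a model to check these poses.

```bash
cat >> h.py <<'E'
def castor(foot,yaw,z0=23.):
    # outline points of wheel (both faces) and fork leg tops, crown, world
    c,s=np.cos(yaw),np.sin(yaw);P=[]
    t=np.linspace(0,2*np.pi,40)
    for y in(-11,11): P+=[(20+37*np.cos(a),y,97+37*np.sin(a)) for a in t]
    for y in(-18,18): P+=[(x,y,108) for x in np.linspace(7,33,10)]
    t=np.linspace(0,2*np.pi,30);P+=[(25*np.cos(a),25*np.sin(a),35) for a in t]
    P=np.array(P);return np.c_[foot[0]+c*P[:,0]-s*P[:,1],foot[1]+s*P[:,0]+c*P[:,1],z0+P[:,2]]
E
python3 - <<'E'
from h import *
o=[];t=np.linspace(0,2*np.pi,90)
yw=np.radians(-12.8);C=np.array([564.5,15.5])
R=np.array([[np.cos(yw),-np.sin(yw)],[np.sin(yw),np.cos(yw)]])
S=[C+R@np.array(v) for v in((45,78),(-90,0),(45,-78))];print(np.round(S,1))
for n in("top","side"):
    p=manip.get_image(n)
    P=[np.c_[C[0]+145*np.cos(t),C[1]+145*np.sin(t),t*0+18]]
    for s in S:
        sq=np.array([(a*30,b*30) for a in(-1,0,1) for b in(-1,0,1)])@R.T
        P.append(np.c_[s+sq,np.full(9,58)])
    for s in S[:2]: P.append(castor(s,np.radians(-30)))
    o.append(crop(p,(299,207) if n=="top" else (262,212),(50,50),8 if 0 else 4,'x.png',proj(p,np.vstack(P))))
cv2.imwrite('pics/c2.png',cv2.resize(np.hstack(o),None,fx=1,fy=1))
E
```

```text
[[625.7  81.6]
 [476.7  35.4]
 [591.1 -70.5]]
```

View pics/c2.png

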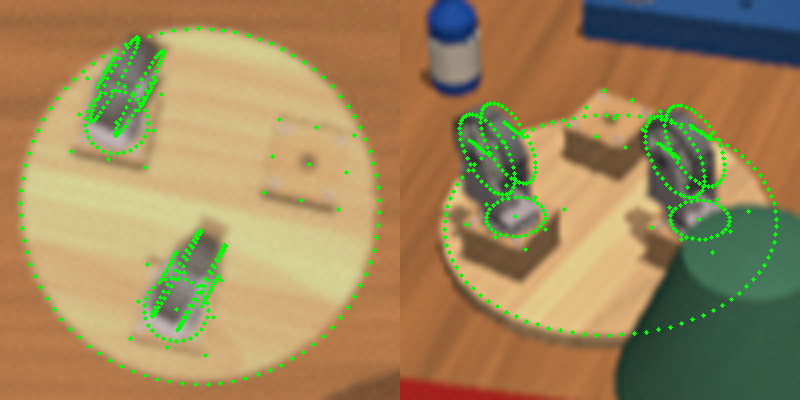

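The model fits within about 2 mm, so I'm moving above the far castor with the fingers shut.

```bash
cat >> h.py <<'E'
def rel(pos,yaw):
    "world target (tool down, yaw deg) -> row numbers from present pose"
    s=manip.read_state();R0=Ro.from_euler('xyz',s['orientation'])
    R1=Ro.from_euler('xyz',[np.pi,0,np.radians(yaw)])
    r=np.degrees((R0.inv()*R1).as_rotvec());d=R0.inv().apply(np.array(pos)-s['tool_pos'])
    return np.round(np.r_[r,d],1).tolist()
def st():
    s=manip.read_state();print('t',round(s['clock'],2),'pos',np.round(s['tool_pos'],1),'rpy',np.round(np.degrees(s['orientation']),1),'F',np.round(s['contact_force'],1),'T',np.round(s['ft_torque'],2),'w',round(s['gripper_width'],1))
E
python3 -c "
from h import *
st();print(rel((656,64,185),59))"
```

```text
t 3.5 pos [ 213.1 -507.1  196.5] rpy [-180.     0.   -67.2] F [ 0.1  0.2 -0.3] T [-0.03 -0.01  0.01] w 85.3
[-0.0, -0.0, -126.2, -354.9, -629.6, 11.5]
```

Call:
{"name": "send_rows", "arguments": {"targets": [[0, 0, -10.5, -30, -52, 1, 0], [0, 0, -21, -59, -105, 2, 0], [0, 0, -31.5, -89, -157, 3, 0], [0, 0, -42, -118, -210, 4, 0], [0, 0, -52.5, -148, -262, 5, 0], [0, 0, -63, -177, -315, 6, 0], [0, 0, -73.5, -207, -367, 7, 0], [0, 0, -84, -236, -420, 8, 0], [0, 0, -94.5, -266, -472, 9, 0], [0, 0, -105, -296, -525, 10, 0], [0, 0, -115.5, -325, -577, 10.5, 0], [0, 0, -126.2, -354.9, -629.6, 11.5, 0]]}}

```text
clock: 5.0
tool_pos: [657.1, 65.8, 185.0]
orientation: [3.141, -0.0, 1.036]
contact_force: [1.1, -0.9, 0.4]
gripper_width: 0.0
```

Call:
{"name": "send_rows", "arguments": {"targets": [[0, 0, 0, -2, 1, 8, 0], [0, 0, 0, -2, 1, 16, 0], [0, 0, 0, -2, 1, 22, 0], [0, 0, 0, -2, 1, 24, 0], [0, 0, 0, -2, 1, 26, 0], [0, 0, 0, -2, 1, 27.5, 0]]}}

```text
clock: 5.75
tool_pos: [657.0, 63.2, 157.8]
orientation: [3.141, -0.0, 1.035]
contact_force: [-0.1, 0.3, -0.2]
gripper_width: -0.3
```

Call:
{"name": "send_rows", "arguments": {"targets": [[0, 0, 0, 0, 0, 1, 0], [0, 0, 0, 0, 0, 2, 0], [0, 0, 0, 0, 0, 2.6, 0]]}}

```text
clock: 6.12
tool_pos: [657.0, 63.2, 155.2]
orientation: [3.141, -0.0, 1.035]
contact_force: [0.9, -0.1, 0.6]
gripper_width: 0.5
```

Call:
{"name": "send_rows", "arguments": {"targets": [[0, 0, 0, 0, 0, 0.7, 0], [0, 0, 0, 0, 0, 1.4, 0]]}}

```text
clock: 6.38
tool_pos: [657.0, 63.2, 153.8]
orientation: [3.141, -0.0, 1.035]
contact_force: [0.3, -0.7, 0.4]
gripper_width: 0.1
```

Call:
{"name": "send_rows", "arguments": {"targets": [[0, 0, 0, 0, 0, 0.7, 0], [0, 0, 0, 0, 0, 1.4, 0]]}}

```text
clock: 6.62
tool_pos: [657.0, 63.3, 152.3]
orientation: [3.141, -0.0, 1.035]
contact_force: [0.3, -0.4, -0.2]
gripper_width: -0.0
```

Call:
{"name": "send_rows", "arguments": {"targets": [[0, 0, 0, 0, 0, -7, 0], [0, 0, 0, 0, -8, -7, 0], [0, 0, 0, 0, -16, -7, 0], [0, 0, 0, 0, -16, -6, 0], [0, 0, 0, 0, -16, -5, 0], [0, 0, 0, 0, -16, -4, 0]]}}

```text
clock: 7.38
tool_pos: [643.3, 71.4, 156.1]
orientation: [3.141, -0.0, 1.035]
contact_force: [0.1, 0.1, 0.0]
gripper_width: -0.1
```

```bash
python3 - <<'E'
from h import *
st();o=[]
for n in("top","side"):
    p=manip.get_image(n);T=manip.read_state()['tool_pos']
    print(n,proj(p,[T,(643,71.6,120)]).round(1).tolist())
    o.append(crop(p,(285,190) if n=="top" else (240,195),(40,40),5,'x.png',proj(p,[T])))
cv2.imwrite('pics/c3.png',np.hstack(o))
E
```

```text
t 7.38 pos [643.3  71.4 156.1] rpy [180.   -0.   59.3] F [0.1 0.1 0. ] T [-0.01  0.03 -0.  ] w -0.1
top [[279.9, 175.7], [280.1, 178.0]]
side [[235.1, 190.1], [235.7, 198.7]]
```

View pics/c3.png

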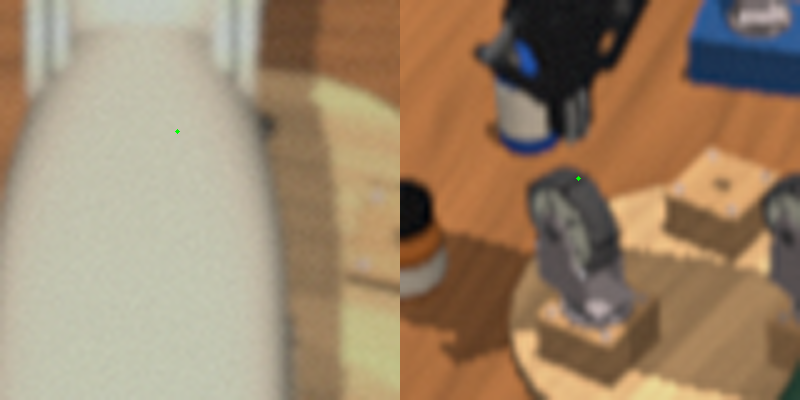

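The side view has the closed fingertips at about (235,182), but the TCP projects to (235,190), just at the wheel's top. That is a mismatch of about 8 px, so I'll check it with the tool axis overlaid.

```bash
python3 - <<'E'
from h import *
p=manip.get_image('side');T=np.array(manip.read_state()['tool_pos'])
P=[T+[0,0,h] for h in(0,19,73,100,150)]
q=proj(p,P);print(q.round(1).tolist())
crop(p,(240,165),(50,50),6,'c4.png',q)
s=manip.read_state();print(s['joint_pos'])
E
```

```text
[[235.1, 190.1], [234.8, 185.6], [233.9, 172.3], [233.5, 165.4], [232.6, 152.4]]
[-1.90044716e-02  4.38376740e-01  1.89695080e-01  1.32139077e+00
 -1.69612556e-04  5.16658709e-01]
```

View pics/c4.png

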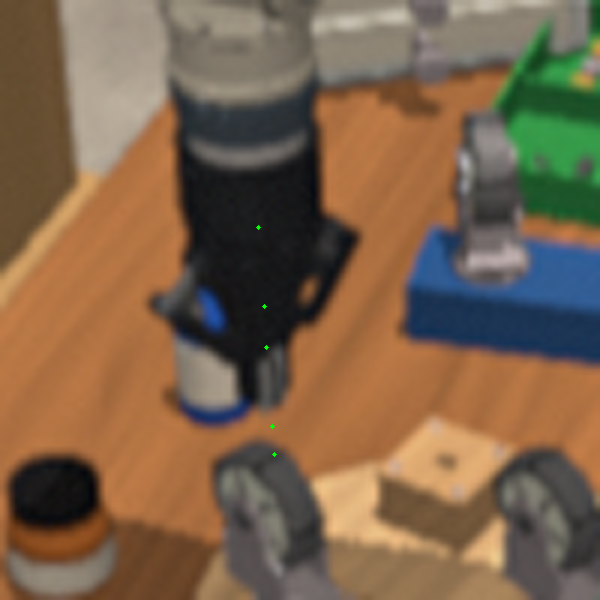

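```bash
python3 - <<'E'
from h import *
p=manip.get_image('top')
print(proj(p,[(213,-507,h) for h in(183,196,270,346)]).round(1).tolist())
im=cv2.imread('pics/top0.png');im=cv2.resize(im[290:360,455:560],None,fx=6,fy=6,interpolation=cv2.INTER_CUBIC)
for q in proj(p,[(213,-507,h) for h in(183,196,270,346)]): cv2.circle(im,(int((q[0]+.5-455)*6),int((q[1]+.5-290)*6)),2,(0,255,0),-1)
T=np.array(manip.read_state()['tool_pos']);im2=crop(p,(285,185),(50,35),1,'x.png')
im2=crop(p,(285,185),(50,35),6,'x.png',proj(p,[T,T+[0,0,73]]))[:, :630]
n=min(im.shape[1],im2.shape[1]);v=np.vstack([im[:,:n],im2[:,:n]])
cv2.imwrite('pics/c5.png',cv2.resize(v,None,fx=.7,fy=.7))
E
```

```text
[[480.9, 319.9], [482.6, 320.3], [492.6, 322.9], [504.0, 325.8]]
```

View pics/c5.png

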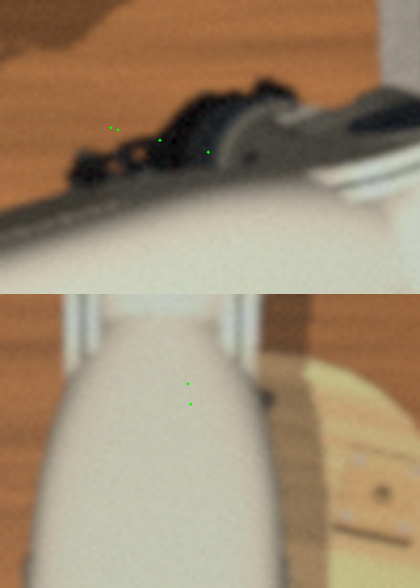

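The tool axis lines up, but the real fingertips look about 25–30 mm higher than the reported TCP, and the lack of contact supports that. I'll go down slowly and let contact decide.

Call:
{"name": "send_rows", "arguments": {"targets": [[0, 0, 0, 0, 0, 2, 0], [0, 0, 0, 0, 0, 4, 0], [0, 0, 0, 0, 0, 6, 0], [0, 0, 0, 0, 0, 8, 0], [0, 0, 0, 0, 0, 10, 0], [0, 0, 0, 0, 0, 12, 0]]}}

```text
clock: 8.32
tool_pos: [643.3, 71.3, 144.0]
orientation: [3.141, -0.0, 1.035]
contact_force: [-0.9, 0.8, -0.6]
gripper_width: 0.2
```

```bash
python3 - <<'E'
from h import *
st();p=manip.get_image('side');T=np.array(manip.read_state()['tool_pos'])
crop(p,(240,175),(40,40),7,'c6.png',proj(p,[T]))
E
```

```text
t 8.32 pos [643.3  71.3 144. ] rpy [180.   -0.   59.3] F [-0.9  0.8 -0.6] T [ 0.04 -0.03  0.03] w 0.2
```

View pics/c6.png

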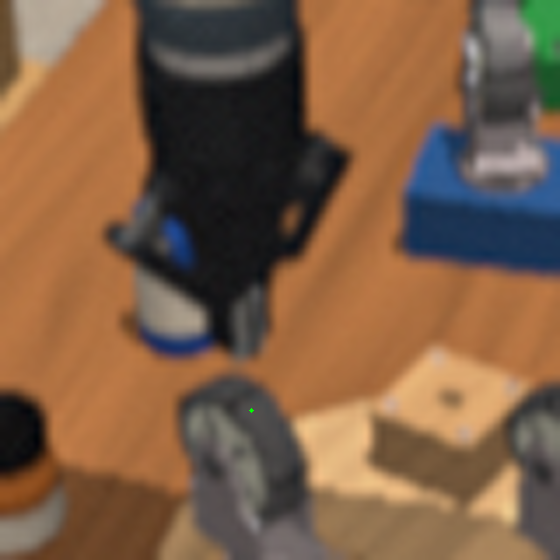

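The tip is now at about (235,186) with the wheel top at row 190, a gap of about 18 mm. That matches a tool z offset of about 30 mm. Continuing down.

Call:
{"name": "send_rows", "arguments": {"targets": [[0, 0, 0, 0, 0, 2, 0], [0, 0, 0, 0, 0, 4, 0], [0, 0, 0, 0, 0, 6, 0], [0, 0, 0, 0, 0, 8, 0], [0, 0, 0, 0, 0, 9, 0], [0, 0, 0, 0, 0, 10, 0]]}}

```text
clock: 9.12
tool_pos: [643.2, 71.4, 133.7]
orientation: [3.141, -0.0, 1.035]
contact_force: [-0.1, -0.6, -0.9]
gripper_width: 0.4
```

Call:
{"name": "send_rows", "arguments": {"targets": [[0, 0, 0, 0, 0, 0.8, 0], [0, 0, 0, 0, 0, 1.6, 0], [0, 0, 0, 0, 0, 2.4, 0]]}}

```text
clock: 9.5
tool_pos: [643.2, 71.3, 131.3]
orientation: [3.141, -0.0, 1.035]
contact_force: [0.5, -0.6, 0.3]
gripper_width: -0.2
```

Call:
{"name": "send_rows", "arguments": {"targets": [[0, 0, 0, 0, 0, 1, 0], [0, 0, 0, 0, 0, 2, 0], [0, 0, 0, 0, 0, 2.5, 0]]}}

```text
clock: 9.88
tool_pos: [643.2, 71.3, 128.7]
orientation: [3.141, -0.0, 1.035]
contact_force: [0.2, -0.4, 0.1]
gripper_width: 0.0
```

Call:
{"name": "send_rows", "arguments": {"targets": [[0, 0, 0, 0, 0, 1, 0], [0, 0, 0, 0, 0, 1.5, 0]]}}

```text
clock: 10.12
tool_pos: [643.2, 71.3, 127.1]
orientation: [3.141, -0.0, 1.035]
contact_force: [-0.1, -0.0, -0.4]
gripper_width: 0.1
```

Call:
{"name": "send_rows", "arguments": {"targets": [[0, 0, 0, 0, 0, 0.7, 0], [0, 0, 0, 0, 0, 1.4, 0]]}}

```text
clock: 10.38
tool_pos: [643.2, 71.4, 125.6]
orientation: [3.141, -0.0, 1.035]
contact_force: [-0.1, 0.8, -0.3]
gripper_width: 0.3
```

Call:
{"name": "send_rows", "arguments": {"targets": [[0, 0, 0, 0, 0, 0.7, 0], [0, 0, 0, 0, 0, 1.4, 0]]}}

```text
clock: 10.62
tool_pos: [643.2, 71.4, 124.2]
orientation: [3.141, -0.0, 1.035]
contact_force: [0.1, -0.7, -0.7]
gripper_width: 0.4
```

Call:
{"name": "send_rows", "arguments": {"targets": [[0, 0, 0, 0, 0, 0.7, 0], [0, 0, 0, 0, 0, 1.4, 0]]}}

```text
clock: 10.88
tool_pos: [643.2, 71.3, 122.8]
orientation: [3.141, -0.0, 1.035]
contact_force: [0.3, -0.6, 3.6]
gripper_width: -0.0
```

Contact at reported z=122.8 with 3.6 N, so reported z is about 33 mm below the true tip. First stroke, towards the stem.

Call:
{"name": "send_rows", "arguments": {"targets": [[0, 0, 0, 0, -1, 0.3, 0], [0, 0, 0, 0, -4, 0.4, 0], [0, 0, 0, 0, -8, 0.5, 0]]}}

```text
clock: 11.25
tool_pos: [636.7, 75.3, 122.8]
orientation: [3.14, -0.001, 1.035]
contact_force: [-0.3, -0.6, -0.8]
gripper_width: -0.2
```

```bash
python3 - <<'E'
from h import *
st();print(manip.hold_point_z,[a for a in dir(manip) if a[0]!='_'])
E
```

```text
t 11.25 pos [636.7  75.3 122.8] rpy [179.9  -0.   59.3] F [-0.3 -0.6 -0.8] T [0.01 0.04 0.04] w -0.2
18.700000000000003 ['IKError', 'get_image', 'hand_in', 'hold_point_z', 'landmark_of', 'read_state', 'trace']
```

Call:
{"name": "send_rows", "arguments": {"targets": [[0, 0, 0, 0, 0, 0.6, 0], [0, 0, 0, 0, 0, 1.2, 0]]}}

```text
clock: 11.5
tool_pos: [636.9, 75.4, 122.5]
orientation: [3.139, -0.001, 1.035]
contact_force: [-0.9, 0.3, 11.3]
gripper_width: -0.3
```

Call:
{"name": "send_rows", "arguments": {"targets": [[0, 0, 0, 0, 0, -4, 0], [0, 0, 0, 0, 10, -4, 0], [0, 0, 0, 0, 20, -4, 0], [0, 0, 0, 0, 20, -2, 0], [0, 0, 0, 0, 20, -0.5, 0], [0, 0, 0, 0, 20, 0.4, 0], [0, 0, 0, 0, 14, 0.5, 0], [0, 0, 0, 0, 8, 0.5, 0], [0, 0, 0, 0, 2, 0.5, 0]]}}

```text
clock: 12.62
tool_pos: [639.4, 74.0, 123.2]
orientation: [3.136, -0.002, 1.035]
contact_force: [2.1, -2.6, 5.0]
gripper_width: 0.3
```

Call:
{"name": "send_rows", "arguments": {"targets": [[0, 0, 0, 0, -4, 1.4, 0], [0, 0, 0, 0, -8, 1.4, 0]]}}

```text
clock: 12.88
tool_pos: [633.1, 77.8, 123.0]
orientation: [3.133, -0.003, 1.034]
contact_force: [1.3, -2.0, 4.6]
gripper_width: -0.2
```

Call:
{"name": "send_rows", "arguments": {"targets": [[0, 0, 0, 0, 0, -4, 0], [0, 0, 0, 0, 13, -4, 0], [0, 0, 0, 0, 26, -4, 0], [0, 0, 0, 0, 26, -1.5, 0], [0, 0, 0, 0, 26, 0, 0], [0, 0, 0, 0, 26, 1, 0], [0, 0, 0, 0, 25, 1.5, 0], [0, 0, 0, 0, 20, 1.5, 0], [0, 0, 0, 0, 15, 1.5, 0], [0, 0, 0, 0, 10, 1.5, 0]]}}

```text
clock: 14.12
tool_pos: [642.5, 72.2, 123.0]
orientation: [3.129, -0.003, 1.034]
contact_force: [1.6, -4.5, 8.3]
gripper_width: -0.3
```

Call:
{"name": "send_rows", "arguments": {"targets": [[0, 0, 0, 0, -4, 1.5, 0], [0, 0, 0, 0, -9, 1.6, 0], [0, 0, 0, 0, -14, 1.8, 0]]}}

```text
clock: 14.5
tool_pos: [631.1, 79.0, 122.3]
orientation: [3.126, -0.004, 1.034]
contact_force: [0.9, -3.0, 4.4]
gripper_width: 0.3
```

```bash
python3 - <<'E'
from h import *
st();p=manip.get_image('side');crop(p,(240,195),(30,25),10,'c7.png')
print(rel((655,64.4,127),59.3))
E
```

```text
t 14.5 pos [631.1  79.  122.3] rpy [179.1  -0.2  59.2] F [ 0.9 -3.   4.4] T [-0.61 -0.26 -0.03] w 0.3
[0.8, -0.2, -0.0, -0.4, 29.1, -4.5]
```

Call:
{"name": "send_rows", "arguments": {"targets": [[0.8, -0.2, 0, 0, 0, -5, 0], [0.8, -0.2, 0, 0, 14, -5, 0], [0.8, -0.2, 0, 0, 29, -4, 0], [0.8, -0.2, 0, 0, 29, -2, 0], [0.8, -0.2, 0, 0, 29, -0.5, 0], [0.8, -0.2, 0, 0, 29, 0.5, 0], [0.8, -0.2, 0, 0, 28, 0.9, 0], [0.8, -0.2, 0, 0, 22, 0.9, 0], [0.8, -0.2, 0, 0, 16, 0.9, 0], [0.8, -0.2, 0, 0, 10, 0.9, 0]]}}

```text
clock: 15.8
tool_pos: [639.7, 73.9, 123.0]
orientation: [3.138, -0.001, 1.034]
contact_force: [1.9, -3.8, 8.5]
gripper_width: 0.2
```

Call:
{"name": "send_rows", "arguments": {"targets": [[0, 0, 0, 0, -5, 1.6, 0], [0, 0, 0, 0, -11, 1.7, 0], [0, 0, 0, 0, -17, 1.9, 0], [0, 0, 0, 0, -17, -4, 0], [0, 0, 0, 0, -3, -4, 0], [0, 0, 0, 0, 12, -4, 0], [0, 0, 0, 0, 12, -2, 0], [0, 0, 0, 0, 12, -0.5, 0], [0, 0, 0, 0, 12, 0.7, 0], [0, 0, 0, 0, 10, 1.5, 0], [0, 0, 0, 0, 4, 1.5, 0], [0, 0, 0, 0, -3, 1.5, 0]]}}

```text
clock: 17.3
tool_pos: [638.1, 74.9, 123.0]
orientation: [3.134, -0.002, 1.033]
contact_force: [2.1, -4.5, 8.8]
gripper_width: -0.1
```

Call:
{"name": "send_rows", "arguments": {"targets": [[0.5, 0, 0, 0, -6, 1.6, 0], [0.5, 0, 0, 0, -11, 1.8, 0], [0.5, 0, 0, 0, -15, 2, 0], [0.5, 0, 0, 0, -15, -4, 0], [0.5, 0, 0, 0, -15, -20, 0]]}}

```text
clock: 17.92
tool_pos: [624.6, 82.7, 142.9]
orientation: [-3.139, -0.001, 1.034]
contact_force: [-0.0, -0.6, 0.4]
gripper_width: 0.3
```

```bash
python3 - <<'E'
from h import *
st();p=manip.get_image('side')
a=cv2.imread('pics/side0.png')[183:225,220:250];b=p['color'][183:225,220:250,::-1];c=cv2.imread('pics/side0.png')[183:225,266:296]
cv2.imwrite('pics/c8.png',np.hstack([cv2.convertScaleAbs(cv2.resize(x,None,fx=8,fy=8,interpolation=cv2.INTER_CUBIC),alpha=1.6) for x in(a,b,c)]))
E
```

```text
t 17.93 pos [624.6  82.7 142.9] rpy [-1.799e+02 -1.000e-01  5.920e+01] F [-0.  -0.6  0.4] T [-0.01 -0.    0.  ] w 0.3
```

View pics/c8.png

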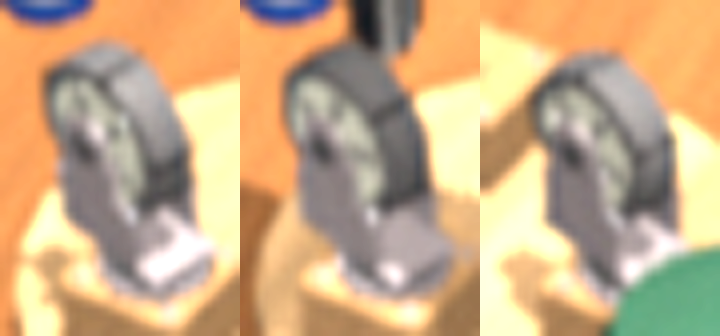

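Crops: before, the tread marks are near (95,72) and (165,165); after, there is one near (150,112) in its panel. So the wheel turned, but by how much is ambiguous (45° or 135°). I'll unwrap the tread numerically.

```bash
cat >> h.py <<'E'
def unwrap(img,p,hub,yaw,R=36.5):
    u=np.array([np.cos(yaw),np.sin(yaw),0]);z=np.array([0,0,1.]);v=np.cross(z,u)
    th=np.radians(np.arange(-10,190,5))
    out=[]
    for r,ys in((R,(-6,-2,2,6)),(23,(11,)),(27,(11,))):
        a=0
        for y in ys:
            q=proj(p,[np.array(hub)+r*(np.cos(t)*u+np.sin(t)*z)+y*v for t in th]).astype(np.float32)
            a=a+cv2.remap(cv2.cvtColor(img,cv2.COLOR_BGR2GRAY),q[:,:1],q[:,1:],cv2.INTER_LINEAR).ravel().astype(float)
        out.append(a/len(ys))
    return np.round(out).astype(int)
E
python3 - <<'E'
from h import *
p=manip.get_image('side');yaw=np.radians(-31)
b=np.ascontiguousarray(p['color'][:,:,::-1]);a=cv2.imread('pics/side0.png')
cv2.imwrite('pics/far1.png',b)
print(np.arange(-10,190,5).tolist())
for im in(a,b):
    for r in unwrap(im,p,(643,71.6,120),yaw): print(*r)
for r in unwrap(a,p,(494,25.4,120),yaw): print(*r)
E
```

```text
[-10, -5, 0, 5, 10, 15, 20, 25, 30, 35, 40, 45, 50, 55, 60, 65, 70, 75, 80, 85, 90, 95, 100, 105, 110, 115, 120, 125, 130, 135, 140, 145, 150, 155, 160, 165, 170, 175, 180, 185]
104 107 100 88 80 79 83 88 94 98 101 103 104 104 106 106 107 109 108 104 98 99 108 116 119 120 117 114 114 116 114 110 106 101 92 82 77 79 80 76
94 100 101 101 100 98 96 98 101 104 108 110 110 107 104 102 96 90 85 86 86 85 89 89 89 100 109 112 106 96 92 93 92 90 87 86 86 85 85 87
99 104 107 109 111 110 109 105 99 94 92 90 90 91 89 87 85 77 69 70 75 78 88 88 92 92 101 101 93 88 84 80 77 80 78 73 67 63 61 62
112 111 103 90 78 68 63 62 65 69 72 74 76 75 76 76 76 77 78 80 81 82 84 86 86 86 85 76 71 85 92 90 88 84 83 86 89 88 86 80
96 102 106 110 115 120 125 126 125 123 121 115 109 103 97 92 89 85 81 80 79 80 82 85 89 89 87 85 83 86 88 88 85 81 78 79 82 84 87 91
98 100 101 107 113 118 122 121 115 110 104 95 88 83 79 77 75 73 72 72 72 70 73 70 76 76 75 71 68 71 76 72 70 70 70 69 68 68 68 68
105 93 80 67 62 68 79 88 95 100 102 104 105 105 104 103 101 97 98 103 112 118 120 120 120 118 118 117 115 114 118 118 108 105 112 116 117 114 112 106
100 109 113 114 107 101 97 95 96 98 100 102 103 100 98 96 94 92 90 86 84 87 85 85 83 77 81 82 79 80 78 76 73 78 80 79 78 78 79 77
118 123 122 112 103 94 87 82 80 78 77 76 75 75 72 70 73 78 80 82 82 86 86 89 87 88 89 87 85 79 76 76 72 67 61 62 65 67 64 62
```

Call:
{"name": "send_rows", "arguments": {"targets": [[0, 0, 0, 0, 18, 8, 0], [0, 0, 0, 0, 35, 15, 0], [0, 0, 0, 0, 35, 17.5, 0], [0, 0, 0, 0, 35, 19.5, 0], [0, 0, 0, 0, 35, 20.5, 0], [0, 0, 0, 0, 34, 21.3, 0], [0, 0, 0, 0, 28, 21.4, 0], [0, 0, 0, 0, 22, 21.4, 0]]}}

```text
clock: 19.02
tool_pos: [644.6, 71.8, 124.1]
orientation: [3.14, -0.004, 1.034]
contact_force: [0.3, 0.1, -0.0]
gripper_width: -0.1
```

Call:
{"name": "send_rows", "arguments": {"targets": [[0, 0, 0, 0, -5, 1.6, 0], [0, 0, 0, 0, -11, 1.7, 0], [0, 0, 0, 0, -17, 1.9, 0], [0, 0, 0, 0, -17, -6, 0], [0, 0, 0, 0, -17, -20, 0]]}}

```text
clock: 19.65
tool_pos: [629.8, 80.4, 144.6]
orientation: [3.14, -0.003, 1.034]
contact_force: [-0.1, -0.9, 0.5]
gripper_width: -0.2
```

```bash
python3 - <<'E'
from h import *
st();p=manip.get_image('side');yaw=np.radians(-31)
b=np.ascontiguousarray(p['color'][:,:,::-1]);cv2.imwrite('pics/far2.png',b)
for r in unwrap(b,p,(643,71.6,120),yaw): print(*r)
E
```

```text
t 19.65 pos [629.8  80.4 144.6] rpy [179.9  -0.2  59.2] F [-0.1 -0.9  0.5] T [-0.09 -0.05  0.01] w -0.2
114 111 102 89 76 66 61 60 64 68 71 74 75 73 71 69 69 70 74 78 81 82 84 85 85 86 86 84 76 74 79 87 88 86 86 86 86 85 84 81
93 98 102 105 110 116 122 124 124 123 122 117 112 106 102 97 94 89 84 82 80 77 79 82 86 85 81 81 81 85 88 88 86 84 82 83 83 83 86 89
98 100 100 105 111 116 120 120 114 109 104 96 89 84 80 77 74 72 71 72 73 71 73 71 75 73 72 73 69 70 70 68 68 70 71 70 68 68 69 68
```

Call:
{"name": "send_rows", "arguments": {"targets": [[0, 0, 0, 0, 15, 10, 0], [0, 0, 0, 0, 30, 16, 0], [0, 0, 0, 0, 30, 19, 0], [0, 0, 0, 0, 30, 21, 0], [0, 0, 0, 0, 30, 22.2, 0], [0, 0, 0, 0, 30, 23.2, 0], [0, 0, 0, 0, 24, 23.5, 0], [0, 0, 0, 0, 18, 23.5, 0]]}}

```text
clock: 20.7
tool_pos: [645.9, 71.5, 123.8]
orientation: [3.137, -0.005, 1.034]
contact_force: [0.2, -0.4, -0.3]
gripper_width: 0.3
```

Call:
{"name": "send_rows", "arguments": {"targets": [[0, 0, 0, 0, 0, 0.2, 0], [0, 0, 0, 0, 0, 0.4, 0]]}}

```text
clock: 20.95
tool_pos: [645.9, 71.7, 123.6]
orientation: [3.137, -0.005, 1.034]
contact_force: [0.3, 0.4, -0.0]
gripper_width: 0.2
```

Call:
{"name": "send_rows", "arguments": {"targets": [[0, 0, 0, 0, 0, 0.6, 0], [0, 0, 0, 0, 0, 1.2, 0], [0, 0, 0, 0, 0, 1.2, 0]]}}

```text
clock: 21.32
tool_pos: [646.2, 71.6, 122.7]
orientation: [3.136, -0.006, 1.034]
contact_force: [-0.2, 0.2, 4.0]
gripper_width: -0.1
```

Call:
{"name": "send_rows", "arguments": {"targets": [[0, 0, 0, 0, -3, 0.9, 0], [0, 0, 0, 0, -8, 1, 0], [0, 0, 0, 0, -13, 1.1, 0]]}}

```text
clock: 21.7
tool_pos: [636.1, 77.5, 122.6]
orientation: [3.133, -0.006, 1.033]
contact_force: [2.5, -2.6, 6.9]
gripper_width: -0.3
```

```bash
python3 - <<'E'
from h import *
st();p=manip.get_image('side');yaw=np.radians(-31)
b=np.ascontiguousarray(p['color'][:,:,::-1]);cv2.imwrite('pics/far3.png',b)
for r in unwrap(b,p,(643,71.6,120),yaw): print(*r)
E
```

```text
t 21.7 pos [636.1  77.5 122.6] rpy [179.5  -0.3  59.2] F [ 2.5 -2.6  6.9] T [-0.69 -0.41  0.03] w -0.3
110 106 97 85 72 63 59 60 62 63 61 56 50 43 37 32 32 36 44 53 60 68 75 80 83 86 86 85 88 95 95 91 79 72 79 86 90 92 91 85
96 98 99 98 100 104 109 113 115 117 117 115 111 106 103 100 97 93 90 89 88 86 85 84 83 79 75 78 78 79 77 80 81 80 80 84 85 88 87 87
101 102 100 101 103 105 108 108 107 105 103 94 87 81 77 75 73 72 72 74 75 73 76 73 76 74 71 71 70 70 71 69 66 64 65 65 66 66 67 67
```

The mark moved 133°→155° during a 12 mm stroke, so the wheel rolls without slipping, with about 3.5 N drag: the far castor binds. It has turned well over 90°. Lifting off and going to the near castor.

Call:
{"name": "send_rows", "arguments": {"targets": [[0.5, -0.3, 0, 0, -4, 1.2, 0], [0.5, -0.3, 0, 0, -8, 1.2, 0], [0.5, -0.3, 0, 0, -9, -8, 0], [0.5, -0.3, 0, 0, -9, -18, 0]]}}

```text
clock: 22.25
tool_pos: [627.2, 82.6, 140.9]
orientation: [-3.14, -0.0, 1.034]
contact_force: [-0.4, 0.2, -0.9]
gripper_width: -0.3
```

```bash
python3 -c "
from h import *
st();print(rel((502.6,20.2,126),59.3))"
```

```text
t 22.25 pos [627.2  82.6 140.9] rpy [-179.9   -0.    59.2] F [-0.4  0.2 -0.9] T [-0.03 -0.02  0.02] w -0.3
[-0.1, -0.0, -0.1, -117.4, -75.1, 15.0]
```

Call:
{"name": "send_rows", "arguments": {"targets": [[0, 0, 0, -35, -23, 2, 0], [0, 0, 0, -75, -48, 3, 0], [0, 0, 0, -105, -67, 5, 0], [0, 0, 0, -117.4, -75, 8, 0], [0, 0, 0, -117.4, -75, 12, 0], [0, 0, 0, -117.4, -75, 14, 0], [0, 0, 0, -117.4, -75, 15, 0], [0, 0, 0, -117.4, -75, 16, 0]]}}

```text
clock: 23.25
tool_pos: [503.2, 20.4, 124.6]
orientation: [-3.14, -0.0, 1.034]
contact_force: [-0.6, 1.3, 0.8]
gripper_width: 0.4
```

Call:
{"name": "send_rows", "arguments": {"targets": [[0, 0, 0, 0, 0, 0.8, 0], [0, 0, 0, 0, 0, 1.4, 0], [0, 0, 0, 0, 0, 1.6, 0]]}}

```text
clock: 23.62
tool_pos: [503.2, 20.4, 123.0]
orientation: [-3.14, -0.0, 1.034]
contact_force: [0.2, 0.2, 0.6]
gripper_width: -0.1
```

Call:
{"name": "send_rows", "arguments": {"targets": [[0, 0, 0, 0, 0, 0.6, 0], [0, 0, 0, 0, 0, 1.2, 0], [0, 0, 0, 0, 0, 1.2, 0]]}}

```text
clock: 24.0
tool_pos: [503.2, 20.4, 121.8]
orientation: [-3.14, -0.0, 1.034]
contact_force: [-1.9, -1.1, 0.2]
gripper_width: -0.4
```

Call:
{"name": "send_rows", "arguments": {"targets": [[0, 0, 0, 0, 0, 0.5, 0], [0, 0, 0, 0, 0, 1, 0]]}}

```text
clock: 24.25
tool_pos: [503.3, 20.4, 120.9]
orientation: [-3.14, -0.001, 1.034]
contact_force: [-0.5, -1.1, 4.0]
gripper_width: -0.2
```

Call:
{"name": "send_rows", "arguments": {"targets": [[0, 0, 0, 0, -2, 0.5, 0], [0, 0, 0, 0, -7, 0.7, 0], [0, 0, 0, 0, -12, 0.7, 0]]}}

```text
clock: 24.62
tool_pos: [494.2, 26.0, 121.2]
orientation: [3.14, -0.001, 1.034]
contact_force: [2.3, -3.0, 5.3]
gripper_width: 0.3
```

Call:
{"name": "send_rows", "arguments": {"targets": [[0, 0, 0, 0, -3, 0.6, 0], [0, 0, 0, 0, -8, 0.8, 0]]}}

```text
clock: 24.88
tool_pos: [488.2, 29.6, 121.2]
orientation: [3.137, -0.001, 1.033]
contact_force: [1.0, -3.4, 6.9]
gripper_width: -0.3
```

```bash
python3 - <<'E'
from h import *
st();p=manip.get_image('side');yaw=np.radians(-31)
b=np.ascontiguousarray(p['color'][:,:,::-1]);cv2.imwrite('pics/near1.png',b)
for r in unwrap(b,p,(494,25.4,120),yaw,35.5): print(*r)
p=manip.get_image('side');b=np.ascontiguousarray(p['color'][:,:,::-1])
print(*unwrap(b,p,(494,25.4,120),yaw,35.5)[0])
E
```

```text
t 24.88 pos [488.2  29.6 121.2] rpy [ 1.797e+02 -1.000e-01  5.920e+01] F [ 1.  -3.4  6.9] T [-0.76 -0.42  0.06] w -0.3
114 111 100 82 68 61 62 66 70 73 72 68 61 50 42 33 31 33 40 49 60 68 73 76 79 85 89 91 90 91 99 106 108 106 105 102 98 92 92 94
93 101 110 117 120 122 122 120 117 111 104 98 94 93 92 92 91 93 93 93 93 90 87 85 81 76 78 75 69 68 66 67 67 74 78 78 79 78 78 80
100 109 117 122 124 123 120 111 104 97 91 84 79 76 74 74 74 73 72 70 72 70 64 69 69 70 71 68 69 67 65 66 67 67 64 64 63 62 62 60
114 112 100 83 68 60 62 65 70 74 74 70 64 54 45 37 32 32 35 44 56 65 72 75 76 82 88 91 90 91 99 106 108 106 104 103 101 95 90 89
```

Near wheel: 2.6–3.5 N drag at 5–7 N press, so it binds too. Continuing strokes to pass a quarter turn.

Call:
{"name": "send_rows", "arguments": {"targets": [[0.2, 0, 0, 0, -5, 0.9, 0], [0.2, 0, 0, 0, -8, 0.9, 0], [0.2, 0, 0, 0, -8, -4, 0], [0.2, 0, 0, 0, 7, -4, 0], [0.2, 0, 0, 0, 21, -3.5, 0], [0.2, 0, 0, 0, 21, -1.5, 0], [0.2, 0, 0, 0, 21, 0, 0], [0.2, 0, 0, 0, 21, 0.8, 0], [0.2, 0, 0, 0, 20, 1.2, 0], [0.2, 0, 0, 0, 14, 1.2, 0], [0.2, 0, 0, 0, 8, 1.2, 0]]}}

```text
clock: 26.35
tool_pos: [495.3, 25.3, 121.1]
orientation: [3.138, -0.002, 1.034]
contact_force: [1.4, -3.9, 10.1]
gripper_width: 0.1
```

Call:
{"name": "send_rows", "arguments": {"targets": [[0, 0, 0, 0, -3, 0.9, 0], [0, 0, 0, 0, -8, 1, 0], [0, 0, 0, 0, -13, 1.1, 0]]}}

```text
clock: 26.72
tool_pos: [485.0, 31.6, 121.1]
orientation: [3.135, -0.002, 1.033]
contact_force: [2.2, -3.0, 5.5]
gripper_width: 0.1
```

```bash
python3 - <<'E'
from h import *
st();p=manip.get_image('side');yaw=np.radians(-31)
b=np.ascontiguousarray(p['color'][:,:,::-1]);cv2.imwrite('pics/near2.png',b)
for r in unwrap(b,p,(494,25.4,120),yaw,35.5): print(*r)
E
```

```text
t 26.73 pos [485.   31.6 121.1] rpy [ 1.796e+02 -1.000e-01  5.920e+01] F [ 2.2 -3.   5.5] T [-0.66 -0.5   0.  ] w 0.1
112 106 93 76 65 62 67 72 77 83 85 84 78 70 59 47 37 30 28 35 46 58 70 77 81 84 88 91 90 90 99 106 104 96 92 95 102 106 106 102
94 100 104 107 107 106 103 100 100 101 102 103 104 103 103 102 98 96 95 93 92 90 84 81 78 70 68 66 66 70 74 75 74 78 81 78 77 75 76 78
108 116 120 120 118 115 110 100 92 85 79 77 75 74 73 74 73 69 67 70 73 75 71 73 70 71 70 67 67 67 68 69 68 68 63 58 57 58 60 62
```

Call:
{"name": "send_rows", "arguments": {"targets": [[0.3, 0, 0, 0, -3, 1, 0], [0.3, 0, 0, 0, -3, -4, 0], [0.3, 0, 0, 0, 11, -4, 0], [0.3, 0, 0, 0, 25, -3.5, 0], [0.3, 0, 0, 0, 25, -1.5, 0], [0.3, 0, 0, 0, 25, 0, 0], [0.3, 0, 0, 0, 25, 0.8, 0], [0.3, 0, 0, 0, 23, 1.2, 0], [0.3, 0, 0, 0, 17, 1.2, 0], [0.3, 0, 0, 0, 11, 1.2, 0], [0.3, 0, 0, 0, 5, 1.2, 0], [0.3, 0, 0, 0, -1, 1.3, 0]]}}

```text
clock: 28.28
tool_pos: [484.3, 32.0, 120.9]
orientation: [3.137, -0.002, 1.033]
contact_force: [1.8, -2.9, 7.3]
gripper_width: 0.1
```

Call:
{"name": "send_rows", "arguments": {"targets": [[0.1, 0, 0, 0, -3, 0.7, 0], [0.1, 0, 0, 0, -3, -4, 0], [0.1, 0, 0, 0, 11, -4, 0], [0.1, 0, 0, 0, 25, -3.5, 0], [0.1, 0, 0, 0, 25, -1.5, 0], [0.1, 0, 0, 0, 25, 0, 0], [0.1, 0, 0, 0, 25, 0.8, 0], [0.1, 0, 0, 0, 23, 1.2, 0], [0.1, 0, 0, 0, 17, 1.2, 0], [0.1, 0, 0, 0, 11, 1.2, 0], [0.1, 0, 0, 0, 5, 1.2, 0], [0.1, 0, 0, 0, -1, 1.3, 0]]}}

```text
clock: 29.78
tool_pos: [484.4, 32.0, 120.9]
orientation: [3.135, -0.003, 1.033]
contact_force: [1.4, -3.3, 6.5]
gripper_width: -0.2
```

Both wheels bind (drag about 3 N regardless of press), so both go to the red batten. Next: lift, open, and take the near castor by its fork.

Call:
{"name": "send_rows", "arguments": {"targets": [[0.3, -0.1, 0, 0, -1, -8, 0], [0.3, -0.1, 0, -0.7, 6, -22, 40], [0.3, -0.1, 0, -0.7, 11.6, -24, 85], [0.3, -0.1, 0, -0.7, 11.6, -24, 85], [0.3, -0.1, 0, -0.7, 11.6, -24, 85], [0.3, -0.1, 0, -0.7, 11.6, -24, 85]]}}

```text
clock: 30.52
tool_pos: [493.5, 25.6, 144.6]
orientation: [3.141, -0.001, 1.033]
contact_force: [0.1, 0.2, -0.2]
gripper_width: 85.4
```

```bash
python3 - <<'E'
from h import *
st();print(rel((494,25.4,58),59.3))
p=manip.get_image('side')
print([(round(d['p'],2),np.round(d['point'],1).tolist()) for m in('hub_a','foot_a') for d in manip.landmark_of(m,p)])
T=np.array(manip.read_state()['tool_pos']);b=crop(p,(285,185),(40,45),6,'c9.png',proj(p,[T+[0,0,34],(494,25.4,120)]))
E
```

```text
t 30.52 pos [493.5  25.6 144.6] rpy [180.   -0.   59.2] F [ 0.1  0.2 -0.2] T [-0.03  0.04 -0.  ] w 85.4
[0.0, -0.0, -0.1, 0.0, 0.5, 86.6]
[(0.72, [493.0, 25.3, 120.8]), (0.58, [645.1, 68.6, 118.4]), (0.58, [292.0, -220.4, 17.2]), (0.55, [256.1, 251.8, 18.9]), (0.52, [187.0, -354.5, 19.0]), (0.89, [628.6, 87.5, 21.3]), (0.84, [279.0, -123.9, 25.0]), (0.84, [350.2, 229.6, 27.5]), (0.72, [274.4, -406.9, 24.5]), (0.69, [478.7, 37.2, 21.8]), (0.65, [663.8, 311.8, 46.9])]
```

View pics/c9.png

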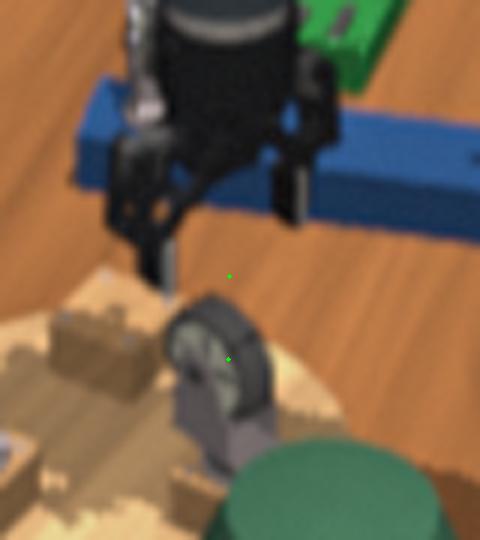

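The open fingers straddle the near wheel: tips at about (158,285) and (298,220) in the crop, midpoint over the wheel. Descending and gripping the fork.

Call:
{"name": "send_rows", "arguments": {"targets": [[0, 0, 0, 0, 0.5, 20, 85], [0, 0, 0, 0, 0.5, 45, 85], [0, 0, 0, 0, 0.5, 65, 85], [0, 0, 0, 0, 0.5, 78, 85], [0, 0, 0, 0, 0.5, 86, 85], [0, 0, 0, 0, 0.5, 86.5, 85]]}}

```text
clock: 31.42
tool_pos: [494.2, 25.4, 58.2]
orientation: [3.141, -0.001, 1.033]
contact_force: [0.8, 0.8, 0.9]
gripper_width: 84.8
```

Call:
{"name": "send_rows", "arguments": {"targets": [[0, 0, 0, 0, 0, 0, 60], [0, 0, 0, 0, 0, 0, 44], [0, 0, 0, 0, 0, 0, 36], [0, 0, 0, 0, 0, 0, 30], [0, 0, 0, 0, 0, 0, 25], [0, 0, 0, 0, 0, 0, 25]]}}

```text
clock: 32.17
tool_pos: [494.7, 25.5, 58.8]
orientation: [3.14, -0.002, 1.033]
contact_force: [0.8, 2.3, 6.3]
gripper_width: 35.5
```

Call:
{"name": "send_rows", "arguments": {"targets": [[0, 0, 0, 0, 0, -6, 25], [0, 0, 0, 0, 0, -18, 25], [0, 0, 0, 0, 0, -32, 25], [0, 0, 0, 0, 0, -46, 25], [0, 0, 0, 0, 0, -58, 25], [0, 0, 0, 0, 0, -60, 25]]}}

```text
clock: 32.92
tool_pos: [495.0, 25.4, 119.9]
orientation: [3.138, -0.002, 1.033]
contact_force: [-1.0, 0.2, -4.1]
gripper_width: 35.1
```

```bash
python3 - <<'E'
from h import *
st()
# foot target above red hole1 with castor yaw -10 (tool yaw 80)
u=np.array([np.cos(np.radians(-10)),np.sin(np.radians(-10))])
t=np.array([555.8,296.9])+20*u;print(t,rel((*t,118),80))
for k in(0,1):
  for n in('side','top'):
    p=manip.get_image(n)
    for m in('hub_a','foot_a'):
        print(n,m,[(round(d['p'],2),np.round(d['point'],1).tolist()) for d in manip.landmark_of(m,p) if abs(d['point'][0]-494)<60 and abs(d['point'][1]-25)<60])
E
```

```text
t 32.92 pos [495.   25.4 119.9] rpy [ 1.798e+02 -1.000e-01  5.920e+01] F [-1.   0.2 -4.1] T [-0.04  0.03 -0.01] w 35.1
[575.49615506 293.42703645] [0.2, -0.1, -20.8, 271.5, -68.1, 2.3]
side hub_a [(0.67, [493.8, 23.8, 180.4])]
side foot_a [(0.69, [479.7, 33.3, 82.1])]
top hub_a []
top foot_a []
side hub_a [(0.73, [491.1, 26.7, 178.9])]
side foot_a [(0.79, [478.3, 34.7, 82.1])]
top hub_a []
top foot_a []
```

Castor lifted clear (4 N weight, foot at about z 84). Carrying it over the red middle hole.

Call:
{"name": "send_rows", "arguments": {"targets": [[0.2, 0, -3, 35, -9, 0, 25], [0.2, 0, -7, 85, -21, 0, 25], [0.2, 0, -11, 135, -34, 0, 25], [0.2, 0, -15, 185, -46, 0, 25], [0.2, 0, -19, 235, -59, 0, 25], [0.2, 0, -20.8, 264, -66, 2, 25], [0.2, 0, -20.8, 271.5, -68, 2, 25], [0.2, 0, -20.8, 271.5, -68, 2, 25]]}}

```text
clock: 34.52
tool_pos: [574.9, 293.5, 116.6]
orientation: [-3.14, -0.001, 1.396]
contact_force: [-0.4, -0.8, -3.6]
gripper_width: 35.1
```

```bash
python3 - <<'E'
from h import *
st()
for k in(0,1,2):
  for n in('side','top') if k==0 else ('side',):
    p=manip.get_image(n)
    for m in('hub_a','foot_a','repair_hole1'):
        print(n,m,[(round(d['p'],2),np.round(d['point'],1).tolist()) for d in manip.landmark_of(m,p) if d['point'][0]>420 and 200<d['point'][1]<360])
p=manip.get_image('side')
T=np.array(manip.read_state()['tool_pos']);u=np.array([np.cos(np.radians(-10)),np.sin(np.radians(-10)),0])
F=T-20*u+[0,0,-36];print(F)
a=crop(p,(235,265),(40,45),5,'x.png')
b=crop(p,(235,265),(40,45),5,'x.png',proj(p,[F,F+[0,0,97]+20*u,(555.8,296.9,45),(452.3,284.2,45)]))
cv2.imwrite('pics/c10.png',np.hstack([a,b]))
E
```

```text
t 34.52 pos [574.9 293.5 116.6] rpy [-1.799e+02 -1.000e-01  8.000e+01] F [-0.4 -0.8 -3.6] T [-0.05 -0.04 -0.01] w 35.1
side hub_a [(0.66, [570.6, 291.7, 175.0])]
side foot_a [(0.85, [554.1, 296.5, 81.0])]
side repair_hole1 [(0.95, [451.5, 282.7, 48.5]), (0.9, [555.3, 298.9, 41.0]), (0.47, [767.5, 273.9, -5.3])]
top hub_a [(0.41, [573.9, 293.8, 178.5])]
top foot_a []
top repair_hole1 [(0.71, [557.3, 296.8, 47.0])]
side hub_a [(0.56, [572.1, 292.7, 176.8]), (0.48, [663.0, 308.4, 48.1])]
side foot_a [(0.65, [557.6, 295.0, 81.9])]
side repair_hole1 [(0.97, [553.6, 298.6, 43.5]), (0.61, [451.3, 285.2, 43.7])]
side hub_a [(0.84, [571.0, 289.9, 178.8])]
side foot_a [(0.85, [554.1, 293.8, 80.3])]
side repair_hole1 [(0.9, [552.1, 297.1, 43.2]), (0.78, [448.9, 286.2, 46.8])]
[555.4019106  297.02836911  80.98916157]
```

View pics/c10.png

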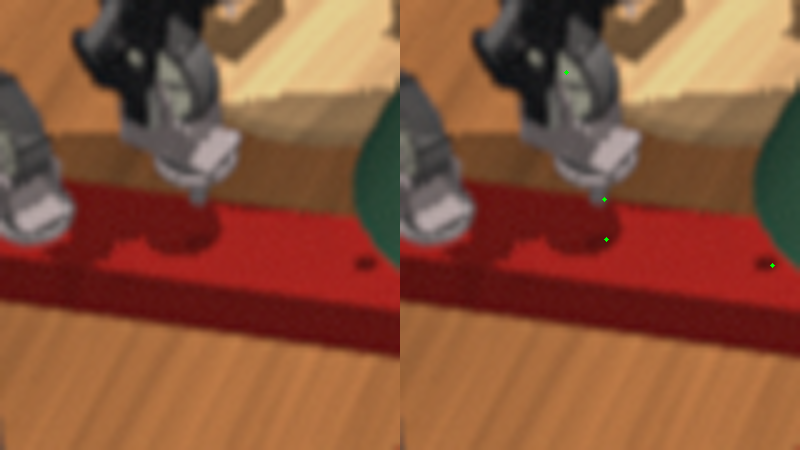

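The foot tip at (197,203) in the crop and the end hole show the same roughly 1.4 px shift from prediction, so they are consistent with each other. Lowering onto the hole and feeling.

Call:
{"name": "send_rows", "arguments": {"targets": [[-0.1, 0, 0, 0, 0, 10, 25], [-0.1, 0, 0, 0, 0, 20, 25], [-0.1, 0, 0, 0, 0, 28, 25], [-0.1, 0, 0, 0, 0, 33, 25], [-0.1, 0, 0, 0, 0, 36, 25], [-0.1, 0, 0, 0, 0, 38, 25], [-0.1, 0, 0, 0, 0, 40, 25]]}}

```text
clock: 36.25
tool_pos: [576.1, 293.8, 78.3]
orientation: [3.138, -0.003, 1.396]
contact_force: [0.5, -1.2, 9.8]
gripper_width: 35.4
```

Call:
{"name": "send_rows", "arguments": {"targets": [[0.1, -0.1, 0, 0, 0.8, 1, 25], [0.1, -0.1, 0, 0, 1.6, 1.2, 25], [0.1, -0.1, 0, 0, 1.6, 1.6, 25]]}}

```text
clock: 36.62
tool_pos: [577.6, 293.5, 76.1]
orientation: [3.141, -0.001, 1.396]
contact_force: [0.1, 0.4, -4.3]
gripper_width: 35.4
```

```bash
python3 -c "
from h import *
st()"
```

```text
t 36.62 pos [577.6 293.5  76.1] rpy [179.9  -0.   80. ] F [ 0.1  0.4 -4.3] T [-0.03 -0.06 -0.02] w 35.4
```

It dropped into the hole: only the weight remains. Pushing it home.

Call:
{"name": "send_rows", "arguments": {"targets": [[0, 0, 0, 0, 0, 4, 25], [0, 0, 0, 0, 0, 9, 25], [0, 0, 0, 0, 0, 14, 25], [0, 0, 0, 0, 0, 19, 25], [0, 0, 0, 0, 0, 23, 25], [0, 0, 0, 0, 0, 26, 25]]}}

```text
clock: 37.38
tool_pos: [577.7, 293.5, 49.9]
orientation: [3.141, -0.001, 1.396]
contact_force: [-0.5, -0.4, -3.7]
gripper_width: 35.1
```

Call:
{"name": "send_rows", "arguments": {"targets": [[0, 0, 0, 0, 0, 1.5, 25], [0, 0, 0, 0, 0, 3, 25], [0, 0, 0, 0, 0, 4, 25]]}}

```text
clock: 37.75
tool_pos: [577.7, 293.5, 45.9]
orientation: [3.141, -0.001, 1.396]
contact_force: [0.5, 0.4, -0.8]
gripper_width: 35.2
```

Call:
{"name": "send_rows", "arguments": {"targets": [[0, 0, 0, 0, 0, 0.6, 25], [0, 0, 0, 0, 0, 1, 25]]}}

```text
clock: 38.0
tool_pos: [577.9, 293.5, 45.8]
orientation: [3.14, -0.001, 1.396]
contact_force: [-3.4, -1.8, 7.3]
gripper_width: 35.4
```

Seated (7 N stop at z 45.8, as predicted). Releasing and rising.

Call:
{"name": "send_rows", "arguments": {"targets": [[0, 0, 0, 0, 0, -0.3, 60], [0, 0, 0, 0, 0, -0.3, 85], [0, 0, 0, 0, 0, -0.3, 85], [0, 0, 0, 0, 0, -0.3, 85], [0, 0, 0, 0, 0, -12, 85], [0, 0, 0, 0, 0, -40, 85], [0, 0, 0, 0, 0, -75, 85], [0, 0, 0, 0, 0, -105, 85]]}}

```text
clock: 39.0
tool_pos: [577.8, 293.5, 153.1]
orientation: [3.138, -0.002, 1.396]
contact_force: [-0.4, 0.2, -0.3]
gripper_width: 84.9
```

```bash
python3 - <<'E'
from h import *
st();p=manip.get_image('side')
for m in('hub_a','foot_a'):print(m,[(round(d['p'],2),np.round(d['point'],1).tolist()) for d in manip.landmark_of(m,p) if d['point'][0]>420 and -50<d['point'][1]<360])
print(rel((643.5,71.4,144),59.2))
E
```

```text
t 39.0 pos [577.8 293.5 153.1] rpy [ 1.798e+02 -1.000e-01  8.000e+01] F [-0.4  0.2 -0.3] T [-0.07 -0.    0.  ] w 84.9
hub_a [(0.85, [573.8, 289.6, 110.1]), (0.59, [648.1, 72.4, 118.0])]
foot_a [(0.81, [560.4, 296.4, 14.0]), (0.51, [627.4, 84.4, 20.3]), (0.47, [563.0, 17.2, 2.0])]
[0.3, -0.2, 20.8, -207.7, 102.5, 9.2]
```

Call:
{"name": "send_rows", "arguments": {"targets": [[0.3, -0.2, 4, -40, 20, 0, 85], [0.3, -0.2, 9, -90, 45, 1, 85], [0.3, -0.2, 13, -140, 69, 3, 85], [0.3, -0.2, 18, -185, 91, 5, 85], [0.3, -0.2, 20.8, -204, 101, 7, 85], [0.3, -0.2, 20.8, -207.7, 102.5, 9, 85], [0.3, -0.2, 20.8, -207.7, 102.5, 9, 85]]}}

```text
clock: 40.02
tool_pos: [643.0, 72.4, 143.7]
orientation: [-3.14, -0.0, 1.035]
contact_force: [-0.0, 0.7, 0.1]
gripper_width: 84.8
```

```bash
python3 - <<'E'
from h import *
st();print(rel((643.5,71.4,58),59.2))
E
```

```text
t 40.02 pos [643.   72.4 143.7] rpy [-179.9   -0.    59.3] F [-0.   0.7  0.1] T [-0.03  0.   -0.02] w 84.8
[-0.1, -0.0, 0.1, -0.7, 1.1, 85.7]
```

Call:
{"name": "send_rows", "arguments": {"targets": [[0, 0, 0, -0.7, 1, 20, 85], [0, 0, 0, -0.7, 1, 45, 85], [0, 0, 0, -0.7, 1, 65, 85], [0, 0, 0, -0.7, 1, 78, 85], [0, 0, 0, -0.7, 1, 85, 85], [0, 0, 0, -0.7, 1, 85.7, 70], [0, 0, 0, -0.7, 1, 85.7, 50], [0, 0, 0, -0.7, 1, 85.7, 40], [0, 0, 0, -0.7, 1, 85.7, 30], [0, 0, 0, -0.7, 1, 85.7, 25], [0, 0, 0, -0.7, 1, 85.7, 25]]}}

```text
clock: 41.4
tool_pos: [644.2, 71.6, 59.0]
orientation: [3.141, -0.002, 1.035]
contact_force: [2.0, 2.1, 6.2]
gripper_width: 35.5
```

```bash
python3 -c "
from h import *
st()"
```

```text
t 41.4 pos [644.2  71.6  59. ] rpy [ 1.80e+02 -1.00e-01  5.93e+01] F [2.  2.1 6.2] T [ 0.48 -0.23 -0.02] w 35.5
```

Call:
{"name": "send_rows", "arguments": {"targets": [[0, 0, 0, 0, 0, -6, 25], [0, 0, 0, 0, 0, -18, 25], [0, 0, 0, 0, 0, -32, 25], [0, 0, 0, 0, 0, -46, 25], [0, 0, 0, 0, 0, -58, 25], [0, 0, 0, 0, 0, -60, 25]]}}

```text
clock: 42.15
tool_pos: [644.6, 71.5, 120.3]
orientation: [3.14, -0.002, 1.035]
contact_force: [-0.2, 0.2, -4.0]
gripper_width: 35.3
```

```bash
python3 - <<'E'
from h import *
st();print(rel((473.5,280.7,118),80))
for k in range(3):
    p=manip.get_image('side')
    for m in('hub_a','foot_a'):
        print(m,[(round(d['p'],2),np.round(d['point'],1).tolist()) for d in manip.landmark_of(m,p) if abs(d['point'][0]-640)<60 and abs(d['point'][1]-75)<60])
E
```

```text
t 42.15 pos [644.6  71.5 120.3] rpy [ 1.799e+02 -1.000e-01  5.930e+01] F [-0.2  0.2 -4. ] T [-0.05 -0.05 -0.05] w 35.3
[0.1, -0.1, -20.7, 92.6, -254.0, 2.1]
hub_a [(0.64, [644.0, 67.6, 179.9])]
foot_a [(0.72, [630.1, 83.8, 83.2])]
hub_a [(0.78, [646.0, 67.3, 179.6])]
foot_a [(0.58, [628.1, 82.5, 83.2])]
hub_a [(0.69, [642.4, 67.3, 180.7])]
foot_a [(0.89, [626.3, 79.4, 82.2])]
```

Call:
{"name": "send_rows", "arguments": {"targets": [[0, 0, -3, -1, -30, 0, 25], [0, 0, -6, -3, -75, 0, 25], [0, 0, -9, -4, -120, 0, 25], [0, 0, -12, 0, -160, 0, 25], [0, 0, -15, 22, -188, 0, 25], [0, 0, -18, 52, -215, 0, 25], [0, 0, -20.7, 78, -240, 1, 25], [0, 0, -20.7, 90, -251, 2, 25], [0, 0, -20.7, 92.8, -253.6, 2, 25], [0, 0, -20.7, 92.8, -253.6, 2, 25]]}}

```text
clock: 43.85
tool_pos: [473.5, 280.2, 116.8]
orientation: [3.141, -0.001, 1.396]
contact_force: [-0.4, -0.1, -4.9]
gripper_width: 35.5
```

```bash
python3 - <<'E'
from h import *
st();print(rel((474,280.7,85),80))
for k in range(3):
    p=manip.get_image('side')
    for m in('foot_a','repair_hole0'):
        print(m,[(round(d['p'],2),np.round(d['point'],1).tolist()) for d in manip.landmark_of(m,p) if d['point'][0]>420 and 200<d['point'][1]<360])
E
```

```text
t 43.85 pos [473.5 280.2 116.8] rpy [ 1.8e+02 -1.0e-01  8.0e+01] F [-0.4 -0.1 -4.9] T [-0.1  -0.06  0.02] w 35.5
[0.0, -0.1, -0.0, 0.5, 0.4, 31.8]
foot_a [(0.89, [558.6, 294.1, 9.2]), (0.64, [456.5, 286.4, 80.1])]
repair_hole0 [(0.79, [552.6, 297.6, 43.7]), (0.73, [451.2, 283.4, 47.4])]
foot_a [(0.85, [457.7, 281.9, 82.2]), (0.56, [555.7, 296.9, 11.0])]
repair_hole0 [(0.95, [451.5, 285.1, 46.3]), (0.81, [552.0, 294.2, 41.9])]
foot_a [(0.79, [453.3, 285.2, 79.8]), (0.63, [559.0, 293.8, 11.5]), (0.45, [763.6, 271.5, 1.4])]
repair_hole0 [(0.97, [551.6, 294.8, 40.3])]
```

Call:
{"name": "send_rows", "arguments": {"targets": [[0, 0, 0, 0.3, 0.2, 10, 25], [0, 0, 0, 0.5, 0.4, 20, 25], [0, 0, 0, 0.5, 0.4, 28, 25], [0, 0, 0, 0.5, 0.4, 33, 25], [0, 0, 0, 0.5, 0.4, 36, 25], [0, 0, 0, 0.5, 0.4, 38, 25], [0, 0, 0, 0.5, 0.4, 40, 25]]}}

```text
clock: 45.18
tool_pos: [474.6, 280.9, 78.0]
orientation: [3.139, -0.002, 1.396]
contact_force: [-2.5, -4.6, 14.8]
gripper_width: 35.4
```

Call:
{"name": "send_rows", "arguments": {"targets": [[0.1, -0.1, 0, -0.6, -0.2, 0.6, 25], [0.1, -0.1, 0, -1.1, -0.3, 1, 25], [0.1, -0.1, 0, -1.1, -0.3, 1.5, 25]]}}

```text
clock: 45.55
tool_pos: [474.1, 279.7, 76.4]
orientation: [3.141, 0.0, 1.396]
contact_force: [0.2, 0.3, -4.0]
gripper_width: 35.2
```

```bash
python3 -c "
from h import *
st()"
```

```text
t 45.55 pos [474.1 279.7  76.4] rpy [180.   0.  80.] F [ 0.2  0.3 -4. ] T [-0.09 -0.02  0.06] w 35.2
```

It's in the hole. Pushing home.

Call:
{"name": "send_rows", "arguments": {"targets": [[0, 0, 0, 0, 0, 4, 25], [0, 0, 0, 0, 0, 9, 25], [0, 0, 0, 0, 0, 14, 25], [0, 0, 0, 0, 0, 19, 25], [0, 0, 0, 0, 0, 23, 25], [0, 0, 0, 0, 0, 26, 25], [0, 0, 0, 0, 0, 28, 25], [0, 0, 0, 0, 0, 29.5, 25], [0, 0, 0, 0, 0, 30.5, 25]]}}

```text
clock: 46.68
tool_pos: [474.2, 279.7, 46.0]
orientation: [3.141, 0.0, 1.396]
contact_force: [-0.7, -0.5, 3.7]
gripper_width: 35.5
```

Call:
{"name": "send_rows", "arguments": {"targets": [[0, 0, 0, 0, 0, 0.6, 25], [0, 0, 0, 0, 0, 1, 25]]}}

```text
clock: 46.92
tool_pos: [474.4, 279.7, 45.9]
orientation: [3.14, -0.0, 1.396]
contact_force: [-3.0, -2.2, 9.7]
gripper_width: 35.1
```

Seated at z 45.9, same as the first. Releasing, rising and backing away.

Call:
{"name": "send_rows", "arguments": {"targets": [[0, 0, 0, 0, 0, -0.3, 60], [0, 0, 0, 0, 0, -0.3, 85], [0, 0, 0, 0, 0, -0.3, 85], [0, 0, 0, 0, 0, -0.3, 85], [0, 0, 0, 0, 0, -12, 85], [0, 0, 0, 0, 0, -40, 85], [0, 0, 0, 0, 0, -75, 85], [0, 0, 0, 0, 0, -110, 85], [0, 0, 0, -50, -5, -125, 85], [0, 0, 0, -105, -10, -130, 85], [0, 0, 0, -150, -12, -130, 85], [0, 0, 0, -150, -12, -130, 85]]}}

```text
clock: 48.42
tool_pos: [435.8, 132.1, 177.1]
orientation: [3.138, -0.0, 1.392]
contact_force: [0.1, 0.5, -0.2]
gripper_width: 84.8
```

```bash
python3 - <<'E'
from h import *
st();o=[]
for n in('top','side'):
    p=manip.get_image(n)
    for m in('hub_a','foot_a','castor_d'):print(n,m,[(round(d['p'],2),np.round(d['point'],1).tolist()) for d in manip.landmark_of(m,p) if d['point'][0]>400 and abs(d['point'][1])<360])
    im=p['color'][:,:,::-1]
    im=im[150:270,160:320] if n=='top' else im[160:320,170:330]
    o.append(cv2.resize(im,(400,int(400*im.shape[0]/im.shape[1])),interpolation=cv2.INTER_CUBIC)[:300 if n=='top' else 400])
o[0]=cv2.copyMakeBorder(o[0],0,100,0,0,cv2.BORDER_CONSTANT)
cv2.imwrite('pics/c11.png',np.hstack(o))
E
```

```text
t 48.42 pos [435.8 132.1 177.1] rpy [179.8  -0.   79.8] F [ 0.1  0.5 -0.2] T [ 0.07 -0.05 -0.03] w 84.8
top hub_a [(0.71, [579.3, 294.5, 105.0]), (0.65, [474.8, 275.8, 104.9])]
top foot_a [(0.29, [530.7, -294.5, 0.9])]
top castor_d [(0.8, [636.3, -288.4, 43.8]), (0.6, [527.9, -295.5, 3.0])]
side hub_a [(0.72, [574.9, 293.9, 107.2]), (0.58, [475.8, 278.4, 104.6])]
side foot_a [(0.8, [454.7, 282.5, 6.0]), (0.76, [557.9, 294.5, 10.7])]
side castor_d [(0.81, [664.0, 312.5, 48.2]), (0.74, [638.2, -284.9, 40.1])]
```

View pics/c11.png

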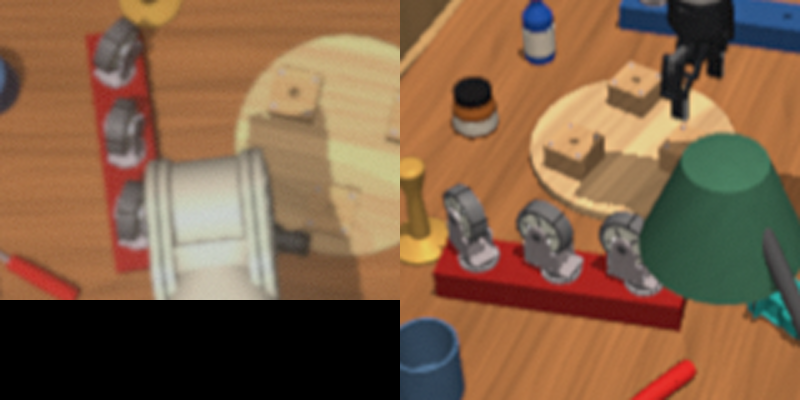

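Both castors stand upright in the red batten, at about (545,240) and (630,250) in the side crop. The trolley is empty and the gripper is clear. Handing in.

```bash
python3 -c "
from h import *
print(manip.hand_in());st()"
```

```text
the job is handed in; nothing more can be done
None
the job is handed in; nothing more can be done
```

I stroked both castors and found that both bind. They now stand upright in the red repair batten, the near one in the middle hole and the far one in the end hole. I handed in at about 48.6 s.

- **Feel:** Both wheels dragged with about 2 to 4 N along the stroke (mostly around 3 N) at 5–10 N press. On the near wheel the drag did not grow with the press. The highest press I read was 11.3 N, but force is only reported at the end of each call.
- **Quarter turn:** I put each wheel at well over a quarter turn, by stroke length. The tread marks moved along with a stroke, but I did not measure the total angle directly. One of the far wheel's repeat strokes only touched it lightly, and I repeated it.
- **Seating:** Both stopped firmly with the tool at z ≈ 45.9 mm, the height predicted for a fully home stem. The last camera check put the hubs at about 105–107 mm high (107 expected). It showed both castors upright and nothing disturbed in the area I viewed: the red batten, the trolley and what stands next to them. The gripper was clear and read no force.
- **Disagreements:** The reported tool z was about 34 mm lower than the real fingertips. I found this from pictures and contact and allowed for it. Each stem touched its hole's edge first, at about 10 and 15 N, and needed a 1–2 mm sideways correction before it went in.

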